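Verify a bundle of carton blanks with the hand scanner

ROBOT

A 6-joint arm with a two-finger parallel gripper is mounted at the origin on a cart in front of the work surface, level with it; the furniture and walls round the work are solid. World frame = base frame: x ahead of the robot, y to its left, z up, the work surface at z = 0. Lengths are in m, angles in degrees, forces in N, time in s.
With the tool pointing down it reaches from about 0.4 to 0.925 m from the base axis. Payload 3.4 kg.
Tool frame: the origin (TCP) lies on the mounting face of the last link; the fingertips stand 173 mm ahead of it and the grasp point (between the pads) lies 155 mm ahead of it; z points along the fingers, y is the line along which they close (so a half turn about z gives the same grasp; the last joint's range is limited). The gripper opens to 85 mm and grips with 20 to 120 N. Pads are 22 mm wide; open, the fingers measure 114 mm over their backs; the gripper's body (76 mm by 85 mm) begins 54 mm behind the grasp point. The pads swing forward as they close: fully open they stand 13 mm farther back than shut.
Start: joints at [-70.273, 17.578, 86.31, -0, 76.112, -4.211], TCP at [0.233, -0.526, 0.405] pointing down, gripper open.
Joint ranges: [-179.03, 179.03], [-60, 130.46], [8.19, 133.38], [-81.62, 261.62], [5.75, 156.47], [-153.77, 153.77]. Speed limits (degrees/s): [147.25, 147.25, 180, 180, 180, 180].

INTERFACE

Orientations are given as [roll, pitch, yaw] about the fixed x, y, z axes, in that order (R = Rz(yaw) Ry(pitch) Rx(roll)).
In Python, from bench import r gives the robot as it stands. Calls block until the motion is done:
- r.movep(position, orientation): joint-space move of the TCP to a pose.
- r.move_straight(position, rotation=None, velocity=0.15): straight line of the TCP; rotation=None keeps the orientation; velocity is the mean speed in m/s.
- r.move_joints(angles): joint-space move.
- r.grip(opening): finger opening in m; the grip force is fixed at half the most; returns when the fingers have stopped.
- r.sleep(seconds).
- r.solve_ik(position, orientation): joint angles nearest the present ones, or None.
- r.capture(name): name is "side" or "top" or "wrist"; returns a dict with "pixels" (384x512x3 uint8, red, green, blue), "K" (3x3 intrinsics, pixels), "dist" ([k1, k2, p1, p2, k3] as OpenCV has them; the pictures are not rectified), "world_to_cam" (4x4, takes a point from world to camera coordinates); the wrist camera has in their place "tool_from_camera" (4x4, takes a point from camera to tool coordinates, whose origin is the TCP and whose axes are the flange's). Camera axes: x right, y up, looking along -z (the intrinsics and any distortion apply to the point x, -y, -z); pixel columns grow to the right and rows downward; lengths in m; the calibration is good to about 2 mm. A picture is of the moment at which its call begins: read the wrist's pose just before it. There is no depth.
A pose or a line that the arm cannot do raises r.Unreachable and nothing moves.
- r.close_job(): hands the job in; it is judged then, once.
Readings, each from a call of its own:
- r.read_t(): time.
- r.read_joint_positions(): joint angles.
- r.read_joint_vel(): joint speeds.
- r.read_effort(): joint torques, N m.
- r.read_ee_pos(): TCP position.
- r.read_ee_rot(): TCP orientation.
- r.read_contact_force(): force on the tool from outside, world axes, zero at the start.
- r.read_moment(): the same for the moment, N m.
- r.read_finger_gap(): finger opening in m.
- r.read_grip_force(): force on a finger pad.
Only numpy, scipy, OpenCV 4.12 (cv2) and the standard library are available. Lean on these libraries where they do the work, as an engineer would, in place of code of your own. Each camera call takes 0.05 s, during which the arm holds its last target. There are 200 camera calls.

TASK

Check the bundle of carton blanks before it goes to the cartoning bench: take it out of the black rack and slide it upright into the slot of the grey scan stand until it rests on the bottom, with the bar code sticker to the front, and let go. Then draw the hand scanner up out of its cup, turn it, and hold it raised in front of the stand with its window pointing at the middle of the bar code from about 10 cm away, looking down at it on a slant (the head tipped up some 40 degrees from straight down); the program finishes while the gripper is still holding the scanner there, still and free of everything else. Do not touch the bundle or the stand with the scanner, and leave the cutter, the marker, the tape roll and the closed carton where they lie.

Things in the scene. Friction and masses are not known exactly. Their poses are not given: they have to be found in the camera images.
- blank_bundle: Banded bundle of flat green and white carton blanks: a slab 192 x 128 x 10 mm, 0.11 kg, standing on a short edge in the rack's middle bay, leaning at most 4 degrees. Origin: centre of its back face, 96 mm above the lower edge. z points out of the front (sticker) face, x up, y to the robot's left (at yaw 0). Grip from above across the 10 mm, mid upper edge.
- code (a point): Middle of the bar code sticker on the bundle's front face, 25 mm above its middle (bundle frame 25, 0, 11.5 mm): white paper 74 x 50 mm, upright black bars over 58 x 34 mm.
- scan_stand: Scan stand, fixed: aluminium base 120 x 176 mm with an upright slot of grey sheet metal. Origin at table height below the middle of the slot; x points to the back (away from the robot), y along the slot, z up. A bundle in place has its back face at about x = 5 mm (+-2 mm), its origin 104 mm above the table and its z axis along the stand's -x.
- stand_slot (a point): Middle of the slot's bottom, 8 mm above the table. The slot is 13 mm wide (x -6.5 to 6.5 mm) and 139 mm long, closed at the ends. Above the table the front rail ends at 40, the end walls at 38, the back plate at 78 mm; each carries a flared lip that adds up to 12 mm.
- bundle_rack: Black rack, fixed: three upright bays side by side, each 15 mm wide, open at the top; base 130 x 152 mm. Origin at table height below the middle bay, which holds the bundle; x points to the back, across the bays, y along them. Bay floor 6 mm, divider tops 95 mm above the table. Rack and scanner cup may have changed places (left or right of the stand).
- scanner: Cordless pistol-shaped hand scanner, light grey and black, 0.17 kg, nose down in its cup. Origin: centre of the window in the nose's end face. z runs from the window to the back of the head (up in the cup): it looks along -z. y: across the head. The handle sticks out to -x (toward the robot), rising a little, 78 mm above the window, reaching 105 mm out from the head's axis.
- scan_window (a point): Centre of the dark red reading window (the scanner's origin). The head is 120 mm long from here: the nose, the first 34 mm, is 44 (x) x 54 (y) mm, the rest 36 (x) x 38 (y) mm. Grip the head from above across y, about 94 mm above this point.
- scanner_cup: Black square cup on a 104 x 104 mm foot, fixed in place. Origin at table height below its middle; z up; at the start its axes are those of the scanner. Inside 48 (x) x 58 (y) mm, floor 14 mm, rim 60 mm above the table.
- cutter: Bystander: yellow carton cutter lying flat, 31 x 143 x 18 mm; origin at the centre of its underside.
- full_carton: Bystander: closed green folding carton lying flat, 83 x 122 x 39 mm; origin at the centre of its underside.
- tape: Bystander: roll of brown packing tape lying flat, 94 x 92 x 48 mm; origin at the centre of its underside.
- marker: Bystander: white marker pen with a black cap, 16 x 128 x 18 mm, lying flat; origin at the centre of its underside.

How it is judged:
By the outcome, as a careful person would: the job done as asked, in the order asked, and still so for the second after the job is handed in, while the arm keeps its last pose, push and grip.
It also fails if it takes over 61 s, if anything falls off the work surface, if the arm or the gripper's body presses on something with over 40 N, if the wrist force passes 120 N, or if a joint passes its speed limit or range.

## Working session

There is one attempt and no reset: what is moved stays moved. The work goes in short steps, each a Python script; the robot and the scene stay as the last script left them, time stands still between calls to the robot, and variables do not carry over. Pictures are saved under pics/ and viewed, at most 10 in all, crops included, and the job is handed in when it is done.

```bash
mkdir -p pics; ls; cat > h.py <<'E'
import numpy as np, cv2
from bench import r
from scipy.spatial.transform import Rotation as Ro
def cap(n):
    if n=="wrist":
        p=np.array(r.read_ee_pos());R=Ro.from_euler('xyz',r.read_ee_rot(),degrees=True).as_matrix()
        c=r.capture(n);T=np.eye(4);T[:3,:3]=R;T[:3,3]=p
        c["c2w"]=T@np.array(c["tool_from_camera"])
    else:
        c=r.capture(n);c["c2w"]=np.linalg.inv(np.array(c["world_to_cam"]))
    c["K"]=np.array(c["K"],float);c["dist"]=np.array(c["dist"],float)
    return c
def save(c,f): 
    cv2.imwrite("pics/"+f,cv2.cvtColor(np.asarray(c["pixels"]),cv2.COLOR_RGB2BGR))
def ray(c,uv):
    q=cv2.undistortPoints(np.array([[uv]],float),c["K"],c["dist"])[0,0]
    d=c["c2w"][:3,:3]@np.array([q[0],-q[1],-1]);return c["c2w"][:3,3],d/np.linalg.norm(d)
def onz(c,uv,z):
    o,d=ray(c,uv);return o+d*(z-o[2])/d[2]
def tri(*cu):
    A=np.zeros((3,3));b=np.zeros(3);L=[ray(c,u) for c,u in cu]
    for o,d in L:
        P=np.eye(3)-np.outer(d,d);A+=P;b+=P@o
    x=np.linalg.solve(A,b);e=[np.linalg.norm((np.eye(3)-np.outer(d,d))@(x-o)) for o,d in L]
    return x,np.round(np.array(e)*1000,1)
def proj(c,P):
    w=np.linalg.inv(c["c2w"]);q=(w[:3,:3]@np.asarray(P).T).T+w[:3,3];q=q*[1,-1,-1]
    return cv2.projectPoints(q.reshape(-1,1,3),np.zeros(3),np.zeros(3),c["K"],c["dist"])[0].reshape(-1,2)
E
python3 - <<'E'
from h import *
import pickle
np.set_printoptions(precision=3,suppress=True)
C={n:cap(n) for n in("top","side")}
pickle.dump({k:{a:np.array(b) for a,b in v.items()} for k,v in C.items()},open("c0.pkl","wb"))
for n in C: save(C[n],n+".png");print(n,C[n]["c2w"][:3],C[n]["K"])
print(r.read_t(),r.read_finger_gap())
E
```

```text
pics
top [[ 0.003  0.997 -0.08   0.438]
 [-1.     0.003 -0.006 -0.05 ]
 [-0.005  0.08   0.997  1.403]] [[433.671   0.    263.3  ]
 [  0.    433.671 187.92 ]
 [  0.      0.      1.   ]]
side [[-0.994  0.068 -0.091  0.43 ]
 [-0.111 -0.41   0.905  1.198]
 [ 0.024  0.91   0.415  0.676]] [[452.197   0.    257.366]
 [  0.    452.197 189.494]
 [  0.      0.      1.   ]]
0.1 0.08566814641875072
```

View pics/top.png

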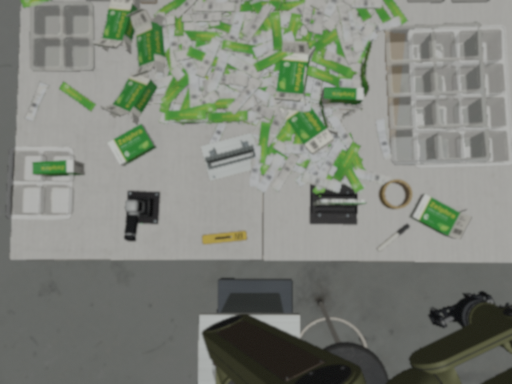

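View pics/side.png

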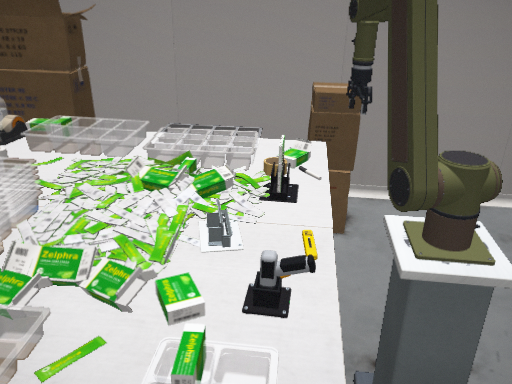

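The top view shows the rack with the bundle at about (333,203), the stand at (230,157) and the scanner in its cup at (140,208), with the cutter at (225,237). In the side view the stand is at (220,230), the scanner at (270,280) and the bundle at (282,165). Next I'll look from the wrist camera.

```bash
python3 - <<'E'
from h import *
import pickle
np.set_printoptions(precision=3,suppress=True)
C=pickle.load(open("c0.pkl","rb"))
t=C["top"]
for n,u,z in [("rack",(333,210),0),("rack corners",(311,223),0),("",(357,223),0),("bundle",(340,201),.19),("stand",(230,157),0),("cup",(143,208),0),("scanner",(133,206),.13),("handle end",(130,238),.1),("cutter",(225,237),0)]: print(n,onz(t,u,z))
w=r.capture("wrist");print(np.array(w["tool_from_camera"]),w["K"])
im=cv2.cvtColor(t["pixels"],cv2.COLOR_RGB2BGR)
a=cv2.resize(im[120:260,100:250],None,fx=4,fy=4,interpolation=cv2.INTER_CUBIC)[:560,:]
b=cv2.resize(im[170:240,290:380],None,fx=2.2,fy=2.2,interpolation=cv2.INTER_CUBIC)
o=np.zeros((560,800,3),np.uint8);o[:,:600]=a;o[:b.shape[0],600:600+b.shape[1]]=b[:,:200]
cv2.imwrite("pics/crop.png",o)
E
```

```text
rack [ 0.48  -0.267  0.   ]
rack corners [ 0.438 -0.196  0.   ]
 [ 0.438 -0.343  0.   ]
bundle [ 0.499 -0.257  0.19 ]
stand [0.651 0.067 0.   ]
cup [0.484 0.346 0.   ]
scanner [0.486 0.338 0.13 ]
handle end [0.392 0.353 0.1  ]
cutter [0.392 0.08  0.   ]
[[-0.001  0.95   0.312  0.079]
 [ 1.     0.001 -0.001 -0.001]
 [-0.001  0.312 -0.95   0.032]
 [ 0.     0.     0.     1.   ]] [[304.023   0.    254.635]
 [  0.    304.023 190.631]
 [  0.      0.      1.   ]]
```

```bash
python3 - <<'E'
from h import *
import pickle
np.set_printoptions(precision=3,suppress=True)
print(r.read_ee_rot())
W={}
def view(n,p,yaw):
    try:
        r.movep(p,[180,0,yaw]); W[n]=cap("wrist"); save(W[n],n+".png"); print(n,r.read_t(),r.read_joint_positions())
    except r.Unreachable as e: print(n,"unreach",e)
for y in (90,-90): print(y,r.solve_ik([.5,-.267,.48],[180,0,y]))
view("r1",[.42,-.28,.48],90)
view("r2",[.54,-.28,.48],90)
view("s1",[.60,.02,.40],0)
view("s2",[.60,.12,.40],0)
view("c1",[.42,.30,.42],0)
view("c2",[.42,.39,.42],0)
pickle.dump({k:{a:np.array(b) for a,b in v.items()} for k,v in W.items()},open("w.pkl","wb"))
f=[cv2.imread(f"pics/{k}.png") for k in("r1","s1","c1","r2","s2","c2")]
f=[cv2.resize(x,(400,300)) for x in f]
cv2.imwrite("pics/mr.png",np.vstack([np.hstack([f[1],f[4]]),np.hstack([f[2],f[5]])]))
cv2.imwrite("pics/mrr.png",np.hstack([f[0],f[3]]))
E
```

```text
[-179.908   -0.007   23.938]
90 [-32.372  14.181  80.27    0.     85.549 -32.372]
-90 [-32.372  14.181  80.27   -0.     85.549 147.628]
r1 1.4083 [-38.577   8.982  87.201  -0.034  83.852 -38.464]
r2 2.0083 [-31.461  17.744  75.286  -0.032  87.097 -31.387]
s1 3.8667 [-2.181 19.756 83.6   -0.013 76.607 87.854]
s2 4.4 [ 7.354 20.709 82.149 -0.047 77.146 97.334]
c1 5.45 [ 30.721  12.218  91.709  -0.043  76.036 120.82 ]
c2 5.95 [ 38.586  16.874  85.175  -0.045  78.037 128.64 ]
```

View pics/mr.png

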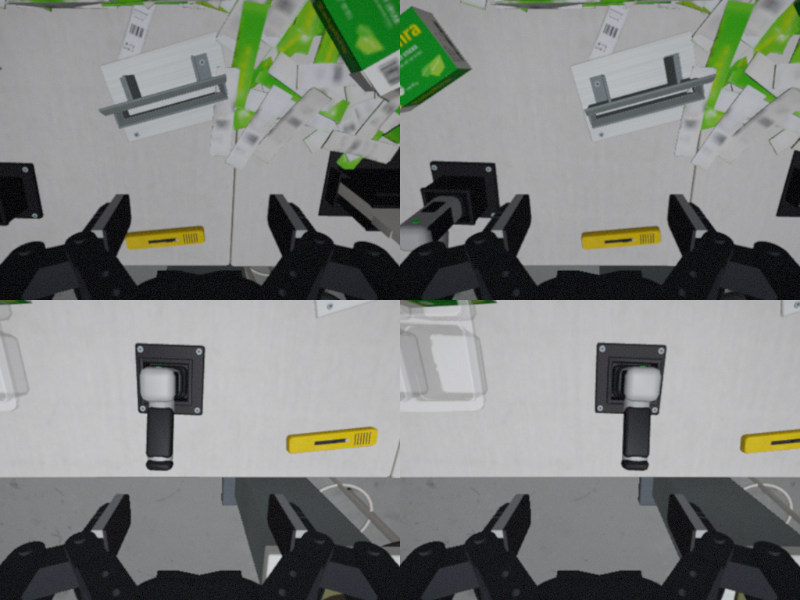

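View pics/mrr.png

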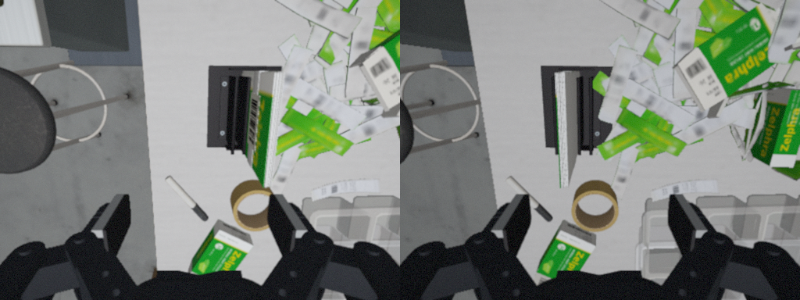

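The wrist views show the sticker side of the bundle facing the robot, since it is on the left of r1 (yaw about 0). The stand is turned slightly, with its tall plate at the back, and the scanner's handle points toward the robot. I'll enlarge these to get exact corners.

```bash
python3 - <<'E'
import cv2,numpy as np
o=np.zeros((600,800,3),np.uint8)
def put(n,x0,y0,w,h,s,X,Y):
    im=cv2.imread(f"pics/{n}.png")[y0:y0+h,x0:x0+w]
    a=cv2.resize(im,None,fx=s,fy=s,interpolation=cv2.INTER_CUBIC)
    for k in range(0,w,10): cv2.line(a,(int(k*s),0),(int(k*s),8 if (x0+k)%50==0 else 3),(0,0,255),1)
    for k in range(0,h,10): cv2.line(a,(0,int(k*s)),(8 if (y0+k)%50==0 else 3,int(k*s)),(0,0,255),1)
    o[Y:Y+a.shape[0],X:X+a.shape[1]]=a
put("r1",290,80,80,170,2,0,0)
put("r2",170,80,100,170,2,170,0)
put("c1",160,50,110,170,2,380,0)
put("s1",120,40,190,150,1.7,0,345)
put("s2",220,40,200,150,1.7,330,345)
put("c2",240,50,105,170,1.9,602,0)
cv2.imwrite("pics/crops.png",o)
E
```

```text
Traceback (most recent call last):
ValueError: could not broadcast input array from shape (323,200,3) into shape (323,198,3)
```

```bash
python3 - <<'E'
import cv2,numpy as np
o=np.zeros((600,800,3),np.uint8)
def put(n,x0,y0,w,h,s,X,Y):
    im=cv2.imread(f"pics/{n}.png")[y0:y0+h,x0:x0+w]
    a=cv2.resize(im,None,fx=s,fy=s,interpolation=cv2.INTER_CUBIC)
    for k in range(0,w,10): cv2.line(a,(int(k*s),0),(int(k*s),8 if (x0+k)%50==0 else 3),(0,0,255),1)
    for k in range(0,h,10): cv2.line(a,(0,int(k*s)),(8 if (y0+k)%50==0 else 3,int(k*s)),(0,0,255),1)
    o[Y:Y+a.shape[0],X:X+a.shape[1]]=a
put("r1",290,80,80,170,2,0,0)
put("r2",170,80,100,170,2,170,0)
put("c1",160,50,105,170,2,375,0)
put("s1",120,40,190,150,1.7,0,345)
put("s2",220,40,200,150,1.7,330,345)
put("c2",240,50,105,170,2,590,0)
cv2.imwrite("pics/crops.png",o)
E
```

```text
(no output)
```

View pics/crops.png

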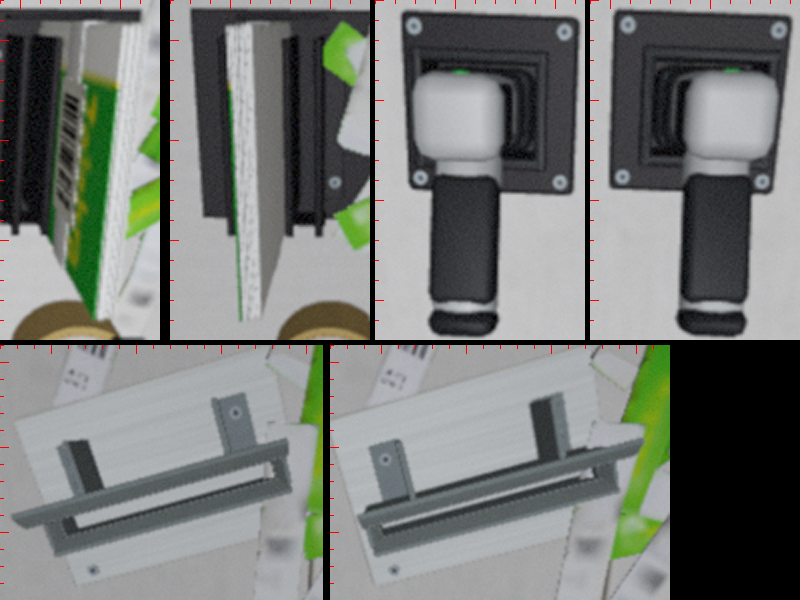

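```bash
python3 - <<'E'
from h import *
import pickle
np.set_printoptions(precision=4,suppress=True)
W=pickle.load(open("w.pkl","rb"));T=pickle.load(open("c0.pkl","rb"))
def go(n,a,u,b,v): print(n,*tri((W[a],u),(W[b],v)))
go("B farF","r1",(352,92),"r2",(198,93.5))
go("B farB","r1",(360.5,92),"r2",(211,92.5))
go("B nearF","r1",(337.5,239),"r2",(205,240))
go("B nearB","r1",(344.5,240),"r2",(215.5,239))
c1=[(179.5,63),(255,65.5),(182.5,138.5),(252.5,141)];c2=[(259,62.5),(334.5,65.5),(256,138.5),(326.5,141)]
for a,b in zip(c1,c2): go("screw","c1",a,"c2",b)
S=lambda p,q:((p[0])/1.7+120,(p[1]-345)/1.7+40)
S1=lambda x,y:(x/1.7+120,(y-345)/1.7+40)
S2=lambda x,y:((x-330)/1.7+220,(y-345)/1.7+40)
for n,a,b in [("screwFL",(93,570),(394,570)),("screwBR",(235,412),None),("frontL",(57,556),(376,555)),("frontR",(291,490),(618,490)),("backL",(12,517),(361,516)),("backR",(289,440),(643,440)),("baseBL",(14,417),None),("baseFL",(80,584),(378,584))]:
    if b: go(n,"s1",S1(*a),"s2",S2(*b))
    else: print(n,onz(W["s1"],S1(*a),.008))
# cap blob & handle from c1/c2 
for c in("c1","c2"):
    hsv=cv2.cvtColor(W[c]["pixels"],cv2.COLOR_RGB2HSV)
go("cap L","c1",(160+(413-375)/2,50+58),"c2",(240+(685-590)/2,50+58))
go("cap R","c1",(160+(503-375)/2,50+58),"c2",(240+(776-590)/2,50+58))
go("handle end","c1",(160+(464-375)/2,50+311/2),"c2",(240+(713-590)/2,50+311/2))
E
```

```text
B farF [ 0.4947 -0.2017  0.1976] [0.4 0.4]
B farB [ 0.5038 -0.2014  0.1899] [0.1 0.1]
B nearF [ 0.4937 -0.3283  0.199 ] [0.2 0.2]
B nearB [ 0.5022 -0.3318  0.1923] [0.7 0.7]
screw [0.5304 0.3855 0.0116] [0.1 0.1]
screw [0.5274 0.2992 0.0118] [0.5 0.5]
screw [0.4444 0.3888 0.0112] [0.3 0.3]
screw [0.4417 0.3024 0.014 ] [0.3 0.3]
screwFL [0.5847 0.1173 0.0089] [0.1 0.1]
screwBR [0.6911 0.0158 0.008 ]
frontL [0.6041 0.1293 0.0463] [0.3 0.3]
frontR [ 0.6451 -0.018   0.0477] [0.1 0.1]
backL [0.6357 0.1362 0.0903] [0.3 0.3]
backR [ 0.6746 -0.0117  0.0835] [0.1 0.1]
baseBL [0.6878 0.1604 0.008 ]
baseFL [0.5729 0.129  0.0043] [0.1 0.1]
cap L [0.4865 0.3632 0.1241] [0.2 0.2]
cap R [0.4865 0.3255 0.125 ] [0.3 0.3]
handle end [0.3983 0.347  0.1218] [0.1 0.1]
```

```bash
python3 - <<'E'
from h import *
import pickle
np.set_printoptions(precision=4,suppress=True)
W=pickle.load(open("w.pkl","rb"))
for a,b in [((266,84.5),(180,85)),((266,188),(187,188.5))]: print("rack front corner",tri((W["r1"],a),(W["r2"],b)))
t=np.array(r.capture("wrist")["tool_from_camera"])
y=np.radians(15.2);u=np.array([np.cos(y),np.sin(y),0]);v=np.array([-np.sin(y),np.cos(y),0])
o=.633*u-.1115*v
X={}
for n,du,h in [("p1",-.02,.30),("p2",.045,.30)]:
    cw=np.eye(4);cw[:3,:3]=np.c_[-v,u,[0,0,1]];cw[:3,3]=o+du*u+[0,0,h]
    Tt=cw@np.linalg.inv(t)
    r.movep(list(Tt[:3,3]),list(Ro.from_matrix(Tt[:3,:3]).as_euler('xyz',degrees=True)))
    r.sleep(.1)
    X[n]=cap("wrist");save(X[n],n+".png");print(X[n]["c2w"][:3],r.read_t())
pickle.dump({k:{a:np.array(b) for a,b in v.items()} for k,v in X.items()},open("x.pkl","wb"))
O=[]
for n in X:
    q=proj(X[n],[o+[0,0,.05]])[0];print(n,q)
    c=int(q[1]);c=min(max(c,75),384-75)
    a=cv2.resize(cv2.imread(f"pics/{n}.png")[c-75:c+75,126:386],None,fx=3,fy=2,interpolation=cv2.INTER_CUBIC)[:, :780]
    for k in range(0,150,10): cv2.line(a,(0,2*k),(8 if (c-75+k)%50==0 else 3,2*k),(0,0,255),1)
    print("row0",c-75);O.append(a)
cv2.imwrite("pics/p.png",np.vstack(O))
E
```

```text
rack front corner (array([ 0.4346, -0.1925, -0.0026]), array([0.2, 0.2]))
rack front corner (array([ 0.4357, -0.3408,  0.0074]), array([0.1, 0.1]))
[[ 0.2635  0.9647 -0.0007  0.6208]
 [-0.9647  0.2635  0.0003  0.0542]
 [ 0.0004  0.0006  1.      0.3008]] 7.6333
[[ 0.2635  0.9647  0.0023  0.6825]
 [-0.9647  0.2635  0.0004  0.0711]
 [-0.0002 -0.0023  1.      0.2996]] 8.15
p1 [255.8334 166.9678]
row0 91
p2 [256.0703 243.8852]
row0 168
```

View pics/p.png

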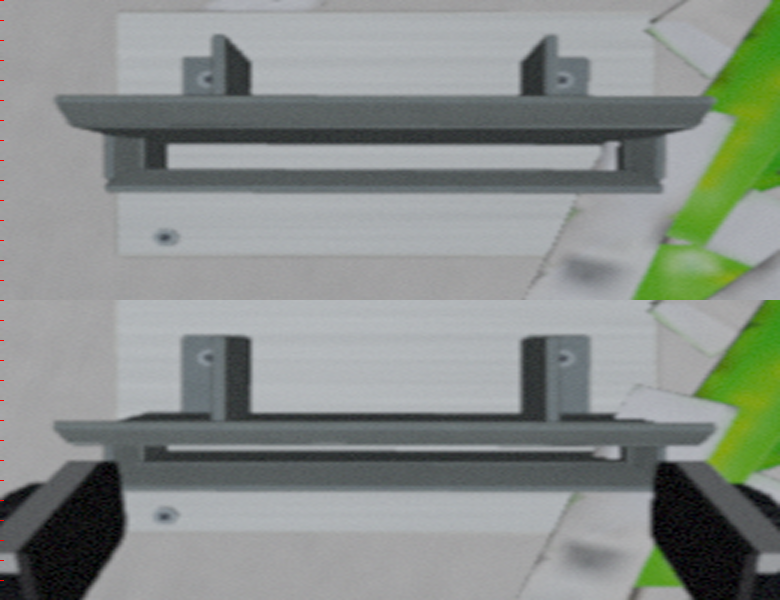

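```bash
python3 - <<'E'
from h import *
import pickle
np.set_printoptions(precision=4,suppress=True)
X=pickle.load(open("x.pkl","rb"))
y=np.radians(15.2);u=np.array([np.cos(y),np.sin(y),0]);v=np.array([-np.sin(y),np.cos(y),0])
# profile edges along columns
for n,lo,hi in(("p1",130,200),("p2",215,275)):
    g=cv2.cvtColor(X[n]["pixels"],cv2.COLOR_RGB2GRAY).astype(float)[lo:hi]
    for a,b in((185,225),(225,270),(270,310)):
        p=g[:,a:b].mean(1);d=np.diff(p)
        print(n,a,[(lo+i+.5+.0,round(d[i])) for i in range(1,len(d)-1) if abs(d[i])>8 and abs(d[i])>=abs(d[i-1]) and abs(d[i])>=abs(d[i+1])])
f=lambda c,row,z:(lambda P:(P@u,P@v))(onz(X[c],(254,row),z))
print("plate bottom",f("p1",162.5,.008),"plate bend",f("p1",155.5,.078))
print("rail bottom",f("p2",244,.008),"rail bend",f("p2",249,.04),f("p1",175.5,.04))
P,e=tri((X["p1"],(254,175.5)),(X["p2"],(254,249)));print("bend tri",P@u,P[2],e)
P,e=tri((X["p1"],(254,187)),(X["p2"],(254,263.5)));print("rail outer tri",P@u,P[2],e)
P,e=tri((X["p1"],(144,139)),(X["p2"],(144,229)));print("back lip tri",P@u,P[2],e)
# yaw from lip ends
for n,L,R in (("p1",(54/3+126,139),(714/3+126,139)),):
    print(onz(X[n],L,.09)@v,onz(X[n],R,.09)@v)
E
```

```text
p1 185 [(137.5, -16), (141.5, -9), (154.5, -22), (162.5, 58), (174.5, -37), (183.5, 15), (187.5, 25)]
p1 225 [(138.5, -31), (141.5, -8), (154.5, -26), (162.5, 54), (175.5, -39), (183.5, 15), (187.5, 32)]
p1 270 [(137.5, -16), (154.5, -24), (162.5, 53), (174.5, -33), (183.5, 15), (187.5, 32)]
p2 185 [(224.5, -30), (228.5, 26), (232.5, -8), (240.5, 33), (243.5, -49), (248.5, 27), (260.5, 12), (263.5, 30)]
p2 225 [(224.5, -58), (228.5, 32), (232.5, -9), (240.5, 37), (243.5, -52), (248.5, 27), (260.5, 14), (263.5, 30)]
p2 270 [(224.5, -42), (228.5, 31), (232.5, -9), (240.5, 34), (243.5, -58), (248.5, 28), (260.5, 13), (263.5, 31)]
plate bottom (np.float64(0.6405921418837257), np.float64(-0.10990825066921163)) plate bend (np.float64(0.6392036062694988), np.float64(-0.11002496114402419))
rail bottom (np.float64(0.6254334119139588), np.float64(-0.10971395104874253)) rail bend (np.float64(0.6268607395167641), np.float64(-0.10978611967815266)) (np.float64(0.6264635342775584), np.float64(-0.10998015856944629))
bend tri 0.6265453612920732 0.03837727236463425 [0.1 0.1]
rail outer tri 0.616495348940293 0.04824070085507191 [0.1 0.1]
back lip tri 0.649757393214409 0.0857212099740579 [0.1 0.1]
-0.033996122822386676 -0.18609709755767742
```

The stand's slot centre is at u=0.633, v=-0.110 with yaw 15.3°, and the measured heights (rail bend 38 mm, lip 86 mm) agree with the text. The bundle's top centre is at (0.4985, -0.266, 0.197), upright. Grasping now.

```bash
python3 - <<'E'
from h import *
np.set_printoptions(precision=4,suppress=True)
x,y=.4985,-.266
r.movep([x,y,.42],[180,0,90])
r.move_straight([x,y,.327],velocity=.15)
print(r.read_t(),r.read_contact_force(),r.read_ee_pos())
r.grip(0); print(r.read_finger_gap(),r.read_grip_force(),r.read_contact_force())
r.move_straight([x,y,.36],velocity=.08); print(r.read_contact_force())
r.move_straight([x,y,.48],velocity=.2)
print(r.read_contact_force(),r.read_finger_gap())
yw=np.radians(15.3);u=np.array([np.cos(yw),np.sin(yw),0]);v=np.array([-np.sin(yw),np.cos(yw),0])
p=.633*u-.110*v;print(p)
r.movep([p[0],p[1],.48],[180,0,105.3]); r.sleep(.2)
print(r.read_t(),r.read_ee_pos(),r.read_ee_rot(),r.read_contact_force())
c=cap("side");save(c,"h1.png");t=cap("top");save(t,"h2.png")
import pickle;pickle.dump({"side":c,"top":t},open("h.pkl","wb"))
im=cv2.imread("pics/h1.png");q=proj(c,[p+[0,0,.2]])[0].astype(int);print(q)
X,Y=max(q[0]-70,0),max(q[1]-100,0)
cv2.imwrite("pics/h1c.png",cv2.resize(im[Y:Y+190,X:X+140],None,fx=3,fy=3,interpolation=cv2.INTER_CUBIC));print(X,Y)
E
```

```text
10.475 [-0.8171 -0.2225 -0.2869] [ 0.499  -0.266   0.3274]
0.009270511952648934 59.216421246528625 [-0.1914 -0.1439  1.5173]
[ 1.3107  0.7101 -0.9483]
[ 0.2292  0.067  -1.4554] 0.009137113458428546
[0.6396 0.0609 0.    ]
14.0 [0.6395 0.0595 0.4802] [179.9964   0.0158 105.1775] [ 0.5819 -0.4422 -0.9926]
[223 172]
153 72
```

View pics/h1c.png

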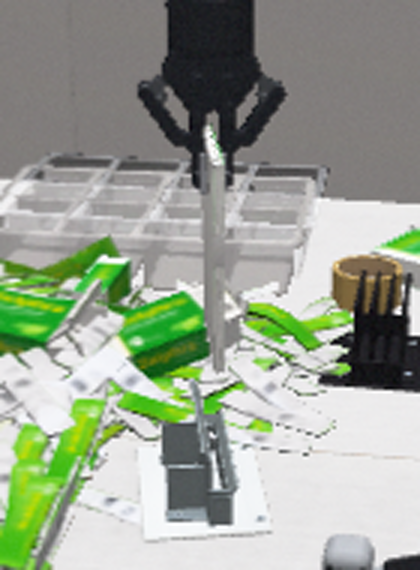

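The bundle hangs upright in the gripper above the stand, with its near edge running from about (213,130) to (218,370) in the crop. I'll insert it, watching the force.

```bash
python3 - <<'E'
from h import *
np.set_printoptions(precision=4,suppress=True)
yw=np.radians(15.3);u=np.array([np.cos(yw),np.sin(yw),0]);v=np.array([-np.sin(yw),np.cos(yw),0])
p=.633*u-.110*v
import pickle;c=pickle.load(open("h.pkl","rb"))["side"]
for s in(-.005,.005): print((proj(c,[p+.064*v+s*u+[0,0,z] for z in(.35,.16)])-[153,72])*3)
for z in (.44,.425,.41,.40,.39,.38,.37,.36,.35,.34,.335,.332,.330,.329):
    r.move_straight([p[0],p[1],z],velocity=.08)
    f=np.array(r.read_contact_force());print(z,f,r.read_finger_gap().__round__(4))
    if np.linalg.norm(f+[0,0,1.2])>12: print("STOP");break
print(r.read_t(),r.read_ee_pos())
E
```

```text
[[221.6463 162.695 ]
 [222.465  369.7168]]
[[209.6009 162.9421]
 [211.2189 370.2185]]
0.44 [ 0.7104  1.1682 -1.2603] 0.0092
0.425 [-0.853   0.2323 -1.1669] 0.0099
0.41 [-0.0697 -0.8164 -1.4475] 0.0097
0.4 [-0.8521 -0.5209 -1.6047] 0.0097
0.39 [-0.5306 -0.3386 -1.3934] 0.0095
0.38 [ 0.1865  0.3507 -1.1292] 0.0093
0.37 [-0.6251 -0.2301  0.0339] 0.0094
0.36 [ 0.3244  0.3153 -1.2046] 0.0096
0.35 [ 0.0591  0.4761 -2.076 ] 0.0094
0.34 [ 0.2392 -0.7853 -0.513 ] 0.0097
0.335 [-0.1611  0.2641 -0.9603] 0.0095
0.332 [ 0.116   0.5532 -1.3258] 0.0091
0.33 [-0.3858 -0.5314 -1.7975] 0.0095
0.329 [-0.0302 -0.1769  1.0904] 0.0092
18.3417 [0.6399 0.0609 0.3294]
```

```bash
cat >> h.py <<'E'
yw=np.radians(15.3);U=np.array([np.cos(yw),np.sin(yw),0]);V=np.array([-np.sin(yw),np.cos(yw),0]);Z=np.array([0,0,1.])
def scanpose(code,tip=40,d=.10,back=.094+.155):
    a=np.radians(tip);zs=Z*np.cos(a)-U*np.sin(a);xs=U*np.cos(a)+Z*np.sin(a)
    Rt=np.c_[-xs,V,-zs]   # tool x=-x_s, y=+y_s
    return code+(d+back)*zs, list(Ro.from_matrix(Rt).as_euler('xyz',degrees=True)),zs
E
python3 - <<'E'
from h import *
np.set_printoptions(precision=4,suppress=True)
p=.633*U-.110*V
for z in (.328,.327,.326):
    r.move_straight([p[0],p[1],z],velocity=.05);f=r.read_contact_force();print(z,f)
    if f[2]>6:break
r.grip(.06);print(r.read_contact_force(),r.read_finger_gap())
r.move_straight([p[0],p[1],.45],velocity=.2)
print(r.read_t())
code=.6265*U-.110*V+.129*Z
P,o,zs=scanpose(code)
print(P,o,r.solve_ik(list(P),o),r.solve_ik(list(P+.1*Z),o))
print("grasp",r.solve_ik([.486,.344,.263],[180,0,178]),r.solve_ik([.486,.344,.40],[180,0,178]))
import pickle;X={}
for n,dv in(("f1",.03),("f2",-.05)):
    r.movep(list(P+dv*V),o);r.sleep(.1);X[n]=cap("wrist");save(X[n],n+".png");print(r.read_t(),proj(X[n],[code]))
pickle.dump(X,open("f.pkl","wb"))
cv2.imwrite("pics/f.png",np.hstack([cv2.resize(cv2.imread(f"pics/{n}.png")[:300,100:420],(400,375)) for n in X]))
E
```

```text
0.328 [-1.3883  0.3886  6.6718]
[-0.0815 -0.0014  0.554 ] 0.05995049801927137
19.8833
[0.4169 0.     0.3963] [np.float64(-180.0), np.float64(40.00000000000001), np.float64(-164.7)] [ -14.6904   -2.2074  119.909    37.4531   31.8946 -146.8893] [ -14.6904   -8.5748  109.1203   26.2611   46.5659 -132.588 ]
grasp [ 31.2274  26.9229  94.0129   0.      59.0642 -56.7726] [ 31.2274  19.3997  84.2148   0.      76.3855 -56.7726]
21.925 [[226.1847 169.6585]]Traceback (most recent call last):
  File "<stdin>", line 16, in <module>
bench.Unreachable: the arm cannot take that pose within its joint ranges
```

```bash
python3 - <<'E'
from h import *
import pickle;X={}
code=.6265*U-.110*V+.129*Z
P,o,zs=scanpose(code)
for n,d in(("f1",.03*V),("f2",.08*Z+.02*V-.02*U)):
    r.movep(list(P+d),o);r.sleep(.1);X[n]=cap("wrist");save(X[n],n+".png");print(r.read_t(),proj(X[n],[code]))
pickle.dump(X,open("f.pkl","wb"))
def crop(n):
    c=proj(X[n],[code])[0].astype(int);x,y=max(c[0]-70,0),max(c[1]-80,0);print(n,x,y)
    return cv2.resize(cv2.imread(f"pics/{n}.png")[y:y+170,x:x+130],None,fx=3,fy=3,interpolation=cv2.INTER_CUBIC)
cv2.imwrite("pics/f.png",np.hstack([crop(n) for n in X]))
Q,o2=P,list(Ro.from_matrix(Ro.from_euler('xyz',o,degrees=True).as_matrix()@np.diag([-1,-1,1])).as_euler('xyz',degrees=True))
print(o2,r.solve_ik(list(Q),o2),r.solve_ik(list(Q+.1*Z),o2),r.solve_ik([.486,.344,.263],[180,0,-2]))
E
```

```text
22.325 [[226.03608845 170.10883498]]
22.9 [[237.89139077 129.37097732]]
f1 156 90
f2 167 49
[np.float64(180.0), np.float64(-40.0), np.float64(15.300000000000015)] [-14.69040975  -2.20742479 119.90904092  37.45306456  31.89459396
  33.11065566] [-14.69040975  -8.57480639 109.12032971  26.26107052  46.565891
  47.41196074] [ 3.12274150e+01  2.69229128e+01  9.40128595e+01 -2.54444375e-14
  5.90642277e+01  1.23227415e+02]
```

View pics/f.png

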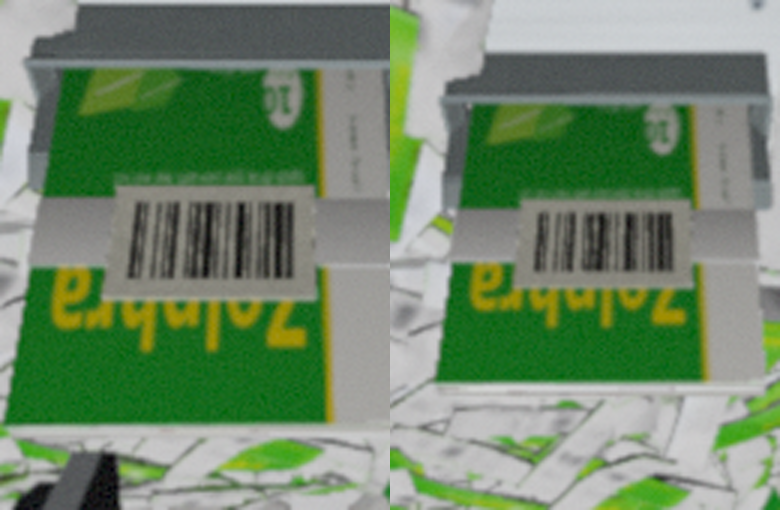

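The bundle is seated. The bar code middle is at (226.7,170.7) in f1 and (238.7,130) in f2, within 1 px of where I predicted. Now the scanner.

```bash
python3 - <<'E'
from h import *
np.set_printoptions(precision=4,suppress=True)
x,y=.486,.344
r.movep([x,y,.42],[180,0,-2]); r.grip(.085)
print(r.read_t(),r.read_joint_positions())
r.move_straight([x,y,.30],velocity=.2);print(r.read_contact_force())
r.move_straight([x,y,.263],velocity=.08);f0=r.read_contact_force();print(f0,r.read_ee_pos())
r.grip(0);print(r.read_finger_gap(),r.read_grip_force(),r.read_contact_force())
for z,vel in((.28,.05),(.31,.08),(.40,.2)):
    r.move_straight([x,y,z],velocity=vel);print(z,r.read_contact_force(),r.read_finger_gap(),r.read_t())
E
```

```text
26.975 [ 31.221   18.5805  82.4892  -0.0005  78.9252 123.2256]
[-0.1176 -0.0081 -0.1137]
[ 0.8616 -0.8401  0.3638] [0.4862 0.3441 0.2632]
0.03773140551353697 60.481005907058716 [ 1.1838 -0.0503  2.9822]
0.28 [-0.0704 -0.382  -1.8412] 0.03734518669512517 29.325
0.31 [-0.3935  0.1817 -1.2807] 0.03718858175133936 29.85
0.4 [ 0.352  -0.3321 -1.6591] 0.03717960555399717 30.45
```

```bash
python3 - <<'E'
from h import *
np.set_printoptions(precision=4,suppress=True)
code=.6265*U-.110*V+.129*Z
P,_,zs=scanpose(code); o=[180,-40,15.3]
r.movep(list(P+.08*Z-.03*U),o);print(r.read_t())
r.move_straight(list(P),velocity=.08);r.sleep(.5)
p=np.array(r.read_ee_pos());R=Ro.from_euler('xyz',r.read_ee_rot(),degrees=True).as_matrix()
print(r.read_t(),p-P,r.read_ee_rot(),r.read_finger_gap(),r.read_contact_force(),r.read_joint_vel())
w=p+R[:,2]*.249;print("window",w,"dist",np.linalg.norm(w-code),"miss",np.linalg.norm(np.cross(code-w,R[:,2])))
s=cap("side");save(s,"e1.png");k=cap("wrist");save(k,"e2.png")
q=proj(s,[code,w,w+.12*zs]);print(q)
c=q[0].astype(int);a=cv2.imread("pics/e1.png")[max(c[1]-110,0):c[1]+90,c[0]-80:c[0]+130];print(max(c[1]-110,0),c[0]-80)
a=cv2.resize(a,None,fx=2,fy=2);b=cv2.resize(cv2.imread("pics/e2.png"),(370,278))
O=np.zeros((max(a.shape[0],278),a.shape[1]+370,3),np.uint8);O[:a.shape[0],:a.shape[1]]=a;O[:278,a.shape[1]:]=b
cv2.imwrite("pics/e.png",O)
E
```

```text
31.75
33.4667 [-0.     -0.      0.0001] [179.9924 -40.011   15.302 ] 0.03774082859535017 [ 0.4935 -0.7488 -1.3968] [-0.0301  0.1524  0.0649  0.0483  0.0503  0.0333]
window [0.5713 0.0422 0.2057] dist 0.10009658011646068 miss 0.00011448609187804261
[[225.5548 195.5125]
 [248.5619 169.4629]
 [277.2713 136.9962]]
85 145
```

View pics/e.png

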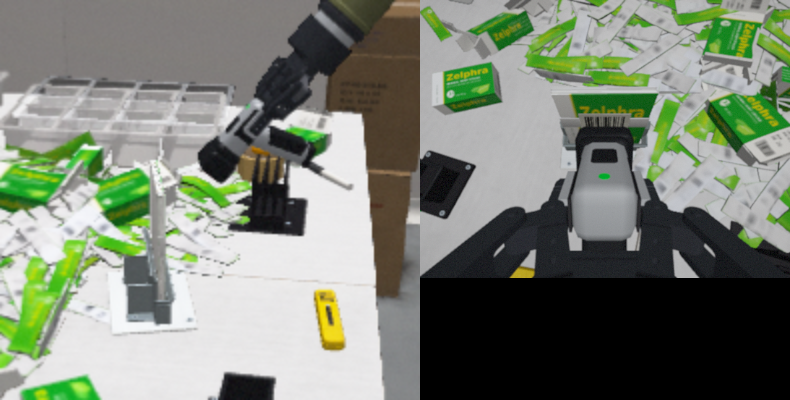

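The bundle stands in the slot. The scanner nose is at about (212,165) in the crop, where the window was predicted at (207,169). It points at the code and touches nothing.

```bash
python3 -c "
from bench import r
print(r.read_finger_gap(),r.close_job())"
```

```text
the job is handed in; nothing more can be done
0.03777237771363541 None
```

The job is handed in at about 33.5 s: the bundle rests in the scan stand with its bar code to the front, and the gripper holds the scanner still, about 10 cm from the code at a 40° slant and clear of everything else.

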